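Lock the pressure pan lid with its pin

ROBOT

A 6-joint arm with a two-finger parallel gripper is mounted at the origin on the work surface. World frame = base frame: x ahead of the robot, y to its left, z up, the work surface at z = 0. Lengths are in mm, angles in rad, forces in N, time in s.
With the tool pointing down it reaches from about 300 to 775 mm from the base axis. Payload 14.6 kg.
Tool frame: the origin (TCP) lies on the mounting face of the last link; the fingertips stand 199 mm ahead of it and the grasp point (between the pads) lies 180 mm ahead of it; z points along the fingers, y is the line along which they close (so a half turn about z gives the same grasp; the last joint's range is limited). The gripper opens to 94 mm and grips with 3 to 60 N. Pads are 16 mm wide; open, the fingers measure 119 mm over their backs; the gripper's body (75 mm by 177 mm) begins 78 mm behind the grasp point.
Start: joints at [1.056, 0.3, 1.521, -0, 1.321, -0.067], TCP at [238.138, 495.763, 404.646] pointing down, gripper open.
Joint ranges: [-3.03, 3.03], [-0.79, 2.21], [0.23, 2.52], [-1.04, 4.18], [0, 3.07], [-2.55, 2.55]. Speed limits (rad/s): [2.22, 2.22, 2.57, 3.14, 3.14, 3.14].

INTERFACE

Orientations are given as [roll, pitch, yaw] about the fixed x, y, z axes, in that order (R = Rz(yaw) Ry(pitch) Rx(roll)).
In Python, from cell import manip gives the robot as it stands. The module is installed in compiled form; this text tells all that it offers.
- The arm moves only by the shell command python3 -m creep 'ROWS' [FORCE]. ROWS is a JSON object of lists of equal length, an entry for each row: "slide": the shift along the world's x, y, z in cm, a list of three; "turn": the turn about the world's z in rad; "claw": the opening, from 0 (shut) to 1 (fully open). A call has 1 to 8 rows; each row shifts and turns the commanded pose from where the row before left it; what a row does not reach is not made up. A row lasts 1/8 s, in which the tool goes at most 62.5 mm and 10.7 degrees, less where a joint would pass 70% of its speed; a pose out of reach is approached as far as the arm can. A call with a gripper value outside its range is refused whole. The fingers move at their own pace and stop on an object; FORCE is the grip in N (left out, the last holds). Time passes only in rows, so rows that do not move let the fingers close. It gives the time, the measured TCP pose, the force, the opening and the grip force at its end, in the units of the state.
- manip.read_state(): the state, without advancing time (a new reading comes with each control period).
- manip.camera(name): name is "side" or "top"; returns (picture, depth): 480x640x3 uint8, red, green, blue; 480x640 float32, mm along the optical axis (not along the pixel's ray), 0 where there is no reading.
- manip.calibration(name): a dict with "intrinsics" (3x3 intrinsics, pixels), "pose" (4x4, takes a point from camera to world coordinates). Camera axes: x right, y up, looking along -z (the intrinsics and any distortion apply to the point x, -y, -z); pixel columns grow to the right and rows downward; lengths in mm; the calibration is good to about 2 mm. A picture is of the moment at which its call begins. calibration takes no time and is no camera call.
- manip.sign_off(): hands the job in; it is judged then, once.
Trained networks look in the newest picture that a camera, given by its name, has taken for a name from the list of things; names that differ only in an ending like _2 or _b are one class to them, and where a whole thing is asked for, a point or a joint stands for the part that bears it (a point fixed in the world has none). Each returns a list of dicts, best first, with "score" (0 to 1); they miss things now and then, are a little off and sometimes report something else, mostly with a low value. They report only what shows in the picture. A call takes as long as a camera call. They do not tell look-alikes from the thing itself.
- manip.cut_out(query, camera): "mask" (480x640 bool, what is visible of it) and "position" ([column, row] in pixels, amid what is visible of it).
The state is a dict: "clock": time; "joints": joint angles; "qd": joint speeds; "effort": joint torques, N m; "eef_pos": TCP position; "eef_rot": TCP orientation; "wrist_force": force on the tool from outside, world axes, zero at the start; "moment": the same for the moment, N m; "finger_gap": finger opening in mm; "finger_force": force on a finger pad.
Only numpy, scipy, OpenCV 4.12 (cv2) and the standard library are available. Lean on these libraries where they do the work, as an engineer would, in place of code of your own. Each camera call takes 0.05 s, during which the arm holds its last target. There are 200 camera calls.

TASK

On the kitchen counter stands a small pressure pan whose lid is not yet locked. Turn the lid by its bar handle until the hole in the lid's ear lies over the hole in the pot's ear, then take the locking pin (the one with the plain upright cylindrical knob and wide round flange) from the wooden stand and push it down through both holes until its flange sits fully home on the lid's ear, and let go.

Things in the scene. Friction and masses are not known exactly. Their poses are not given: they have to be found in the camera images.
- cooker: Fixed steel pot, 160 mm diameter. Origin: centre of its underside, on the counter; z up, the lid's axis. x points to the pot's ear: a flat plate 46 x 50 mm, 6 mm thick, top 98 mm above the counter, with a vertical 28 mm through-hole centred at x = 100 mm, y = 0 and only air below. Black loop handle opposite, to x = -122 mm, 87 mm high.
- lid (a joint): Lid angle (rad), counter-clockwise from above: 0 = holes in line (pin passes within 0.15), starts 0.45 to 1.0, stops at -0.35 and 1.25, stays put, friction 0.25 N m. Lid rim 108 mm, raised middle (114 mm diameter) 118 mm above the counter. Handle: black upright bar centred on the axis, 80 long, 18 thick, 118 to 158 mm above the counter, its length pointing to the lid's ear.
- lid_eye (a point): Centre of the hole in the lid's ear, at the ear's top face, 108 mm above the counter and 100 mm from the lid's axis. The ear is a flat plate like the pot's, 46 x 50 mm, 6 mm thick, hole 28 mm; it turns with the lid, 4 mm above the pot's ear. A small valve (14 mm diameter, top 122 mm above the counter) stands on the rim opposite.
- lock_pin: Loose pin, about 90 g. Origin: shank tip centre; z up. Steel shank 10 mm diameter, 0 to 60 mm; flange 48 mm diameter to 65; black knob 26 mm diameter to 110. Starts upright, tip 10 mm above the counter, flange on a fixed stand 70 x 220 mm, 70 high; its three 14 mm holes are 75 mm apart along the pin's y. The others hold a flat mushroom stopper and a T-bar skewer (top 101 mm high).
Mind the look-alikes: they are no part of the job. What is shaped like the lock_pin but blue or turquoise is not meant.

How it is judged:
By the outcome, as a careful person would: the job done as asked, in the order asked, and still so for the second after the job is handed in, with the robot touching nothing.
It also fails if it takes over 54 s, if anything falls off the work surface, if the arm or the gripper's body presses on something with over 40 N, if the wrist force passes 120 N, or if a joint passes its speed limit or range.

## Working session

There is one attempt and no reset: what is moved stays moved. The work goes in short steps, Python scripts to look and compute and a shell command to move; the robot and the scene stay as the last step left them, time stands still between calls to the robot, and variables do not carry over. Pictures are saved under pics/ and viewed, at most 10 in all, crops included, and the job is handed in when it is done.

```bash
mkdir -p pics; cat > h.py <<'E'
import numpy as np, cv2
from cell import manip
def cloud(name,depth):
    c=manip.calibration(name);K=np.array(c["intrinsics"]);T=np.array(c["pose"])
    v,u=np.mgrid[0:480,0:640]
    x=(u-K[0,2])/K[0,0]*depth;y=(v-K[1,2])/K[1,1]*depth
    P=np.stack([x,-y,-depth],-1)@T[:3,:3].T+T[:3,3]
    P[depth<=0]=np.nan
    return P
def save(n,im): cv2.imwrite("pics/"+n,im[:,:,::-1])
E
python3 - <<'E'
from h import *
for n in("top","side"):
    im,d=manip.camera(n);save(n+"0.png",im);P=cloud(n,d);np.savez(n+"0.npz",im=im,P=P)
    c=manip.calibration(n);print(n,{k:np.round(v,2).tolist() for k,v in c.items()})
    for q in("cooker","lid","lid_eye","lock_pin"):
        for r in manip.cut_out(q,n):
            m=r["mask"];print(q,round(r["score"],2),np.round(r["position"]),m.sum(),np.round(np.nanmedian(P[m],0)),np.round(np.nanpercentile(P[m][:,2],98)))
E
```

```text
top {'intrinsics': [[448.48, 0.0, 318.51], [0.0, 448.48, 245.82], [0.0, 0.0, 1.0]], 'pose': [[-0.01, 1.0, -0.04, 527.05], [-1.0, -0.01, -0.04, -39.05], [-0.04, 0.04, 1.0, 765.34], [0.0, 0.0, 0.0, 1.0]]}
cooker 0.92 [191. 249.] 12060 [550. 171. 109.] 159.0
lid 0.86 [191. 249.] 9456 [548. 174. 113.] 159.0
lid_eye 0.67 [192. 252.] 9399 [548. 175. 114.] 159.0
lock_pin 0.81 [438. 311.] 741 [ 459. -182.   68.] 112.0
lock_pin 0.77 [489. 165.] 840 [ 673. -267.   68.] 112.0
lock_pin 0.74 [445. 239.] 737 [ 564. -196.   78.] 123.0
side {'intrinsics': [[449.91, 0.0, 318.1], [0.0, 449.91, 241.04], [0.0, 0.0, 1.0]], 'pose': [[0.86, 0.38, -0.35, 278.34], [-0.52, 0.6, -0.61, -513.56], [-0.02, 0.7, 0.71, 666.15], [0.0, 0.0, 0.0, 1.0]]}
cooker 0.84 [267. 193.] 5875 [539. 138. 107.] 157.0
lid 0.68 [267. 178.] 3448 [543. 156. 110.] 158.0
lid_eye 0.79 [263. 177.] 3354 [543. 155. 111.] 158.0
lock_pin 0.94 [469. 318.] 919 [ 671. -279.   68.] 110.0
lock_pin 0.9 [317. 346.] 846 [ 453. -195.   71.] 111.0
lock_pin 0.78 [378. 313.] 834 [ 561. -209.   82.] 121.0
```

View pics/top0.png

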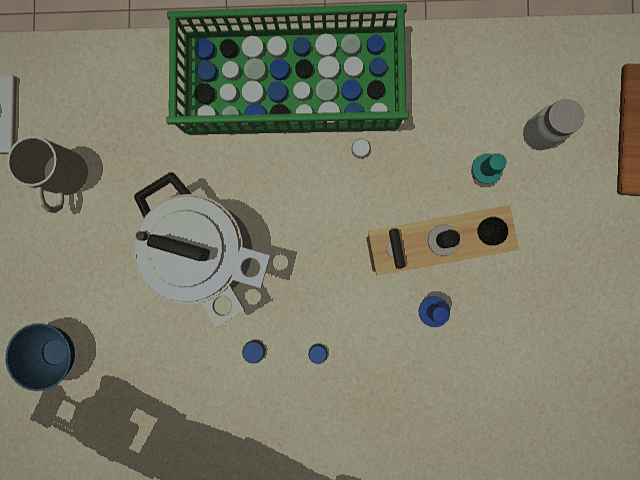

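View pics/side0.png

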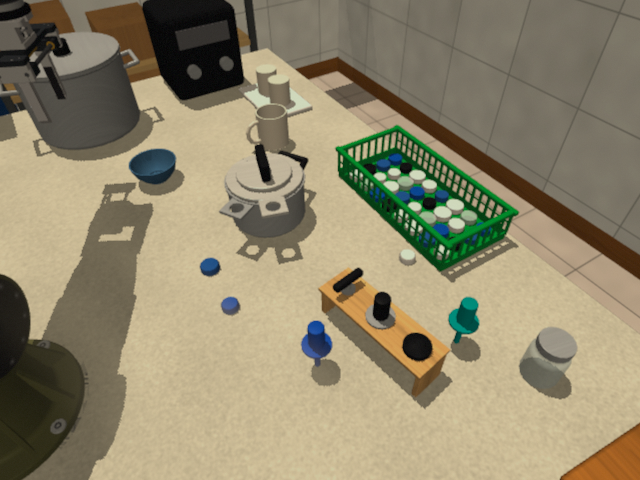

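The three candidates shaped like the pin are the blue one at top (434,311), the turquoise one at (489,165), and the black-knobbed steel one in the stand at (445,239). The stand also holds a T-bar at (397,248) and a mushroom at (493,231). I choose (445,239), which is side (378,313). The pot ear is at top (222,305) and the lid ear at (252,267).

```bash
cat >> h.py <<'E'
def ortho(name,im,z,x0,x1,y0,y1,s=2):
    # image of plane z; row 0 = x1 (far), col 0 = y1 (left); s px per mm
    c=manip.calibration(name);K=np.array(c["intrinsics"]);Ti=np.linalg.inv(np.array(c["pose"]))
    X,Y=np.meshgrid(np.arange(x1,x0,-1/s),np.arange(y1,y0,-1/s),indexing="ij")
    p=np.stack([X,Y,0*X+z],-1)@Ti[:3,:3].T+Ti[:3,3]
    u=K[0,0]*p[...,0]/-p[...,2]+K[0,2];v=K[1,1]*-p[...,1]/-p[...,2]+K[1,2]
    return cv2.remap(im,u.astype(np.float32),v.astype(np.float32),cv2.INTER_LINEAR)
def circ(P,z0,z1,box):
    x0,x1,y0,y1=box
    m=(P[...,0]>x0)&(P[...,0]<x1)&(P[...,1]>y0)&(P[...,1]<y1)&(P[...,2]>z0)&(P[...,2]<z1)
    return P[m][:,:2]
E
python3 - <<'E'
from h import *
tiles=[]
for n in("top","side"):
    D=np.load(n+"0.npz");P=D["P"];im=D["im"]
    k=circ(P,105,130,(520,600,-240,-160));f=circ(P,70,82,(520,600,-240,-160))
    print(n,"knob",[np.round(cv2.minEnclosingCircle(q.astype(np.float32)),1) if 0 else np.round((q.min(0)+q.max(0))/2,1).tolist()+np.round(np.ptp(q,axis=0)).tolist() for q in(k,f)])
    h=circ(P,140,170,(480,620,100,260)).astype(np.float32)
    print("handle",cv2.minAreaRect(h),len(h))
    r=circ(P,112,122,(480,620,100,260)).astype(np.float32);print("raised",cv2.minEnclosingCircle(r))
    for z in(108,98): tiles.append(ortho(n,im,z,400,550,50,200))
    g=np.hstack([cv2.resize(ortho(n,im,75,510,620,-260,-150),(300,300))])
    tiles.append(g)
save("crop.png",np.vstack([np.hstack([cv2.resize(t,(266,266)) for t in tiles[i:i+3]]) for i in(0,3)]))
E
```

```text
top knob [[565.6, -200.5, 25.0, 25.0], [561.9, -200.0, 76.0, 80.0]]
handle ((554.58251953125, 185.20932006835938), (80.6826400756836, 18.110824584960938), 73.66259002685547) 797
raised ((555.4923095703125, 190.11436462402344), 68.5262680053711)
side knob [[565.7, -202.8, 25.0, 25.0], [561.7, -200.1, 77.0, 80.0]]
handle ((555.3359375, 181.03929138183594), (78.82089233398438, 18.019512176513672), 73.43013763427734) 287
raised ((555.5537719726562, 182.30905151367188), 57.230445861816406)
```

View pics/crop.png

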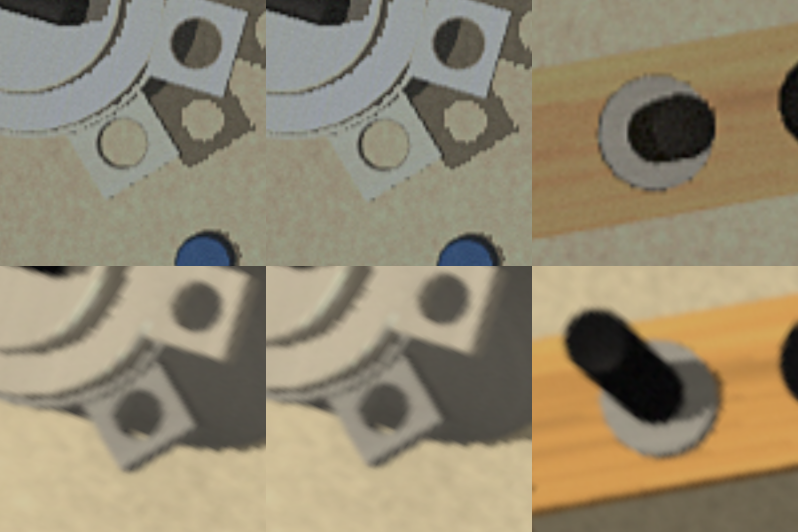

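The crop confirms it: a plain upright black knob on a wide round steel flange, in the stand's middle hole. The lid hole is at tile (196,43) and the pot hole at (117,145). That gives an axis of about (555,183), a pot hole of about (469.5,133.7), a lid angle of about 0.757, and the pin at about (565.6,-201.6).

```bash
python3 - <<'E'
from h import *
from scipy.spatial.transform import Rotation as R
s=manip.read_state();r=R.from_euler("xyz",s["eef_rot"]).as_matrix();print(s["eef_pos"],s["eef_rot"],s["finger_gap"],s["clock"]);print(np.round(r,3),"close dir",np.arctan2(r[1,1],r[0,1]))
E
```

```text
[238.12932144 495.76836    404.60442667] [-3.14151344e+00  8.74271438e-06  2.69380618e+00] 94.19343713562913 0.5
[[-0.901  0.433 -0.   ]
 [ 0.433  0.901 -0.   ]
 [-0.    -0.    -1.   ]] close dir 1.1230098568128042
```

```bash
python3 -m creep '{"slide":[[4,-3.9,0],[4,-3.9,0],[4,-3.9,0],[4,-3.9,0],[4,-3.9,0],[4,-3.9,0],[4,-3.9,0],[3.7,-4,0]],"turn":[-0.17,-0.18,-0.18,-0.18,-0.18,-0.18,-0.17,-0.171],"claw":[1,1,1,1,1,1,1,1]}' 40
```

```text
clock: 1.5
eef_pos: [556.3, 181.3, 404.7]
eef_rot: [3.142, -0.0, 1.277]
wrist_force: [-0.4, -0.5, 0.1]
finger_gap: 94.2
finger_force: 0.0
```

```bash
python3 -m creep '{"slide":[[-0.1,0.15,-3],[0,0,-3],[0,0,-2.2],[0,0,0],[0,0,0],[0,0,0],[0,0,0],[0,0,0]],"turn":[0,0,0,0,0,0,0,0],"claw":[1,1,1,0.1,0.1,0.1,0.1,0.1]}' 40
```

```text
clock: 2.5
eef_pos: [554.1, 184.3, 322.9]
eef_rot: [3.141, -0.0, 1.283]
wrist_force: [-0.5, -0.1, -0.6]
finger_gap: 47.2
finger_force: 0.0
```

```bash
python3 -m creep '{"slide":[[0.05,-0.08,0],[0,0,0],[0,0,0],[0,0,0],[0,0,0],[0,0,0],[0,0,0],[0,0,0]],"turn":[0,0,0,0,0,0,0,0],"claw":[0.1,0.1,0.1,0.1,0.1,0.1,0.1,0.1]}' 40
```

```text
clock: 3.5
eef_pos: [554.6, 183.5, 322.6]
eef_rot: [-3.141, 0.0, 1.283]
wrist_force: [-5.0, 0.8, 1.4]
finger_gap: 17.8
finger_force: 40.0
```

```bash
python3 -m creep '{"slide":[[0,0,0],[0,0,0],[0,0,0],[0,0,0],[0,0,0],[0,0,0],[0,0,0],[0,0,0]],"turn":[-0.12,-0.13,-0.13,-0.13,-0.13,-0.12,0,0],"claw":[0.1,0.1,0.1,0.1,0.1,0.1,0.1,0.1]}'
python3 - <<'E'
from h import *
print(manip.read_state()["moment"])
E
```

```text
clock: 4.5
eef_pos: [553.7, 184.5, 322.6]
eef_rot: [-3.139, 0.003, 0.524]
wrist_force: [-18.2, 8.4, 7.2]
finger_gap: 17.4
finger_force: 40.0
[ 1.12483994  2.8729543  -0.22083167]
```

```bash
python3 -m creep '{"slide":[[0,0,0],[0,0,0],[0,0,0],[0,0,0],[0,0,4],[0,0,4],[0,-4,0],[0,-6,0]],"turn":[0,0,0,0,0,0,0.15,0.18],"claw":[0.6,0.6,0.6,0.6,0.6,0.6,0.8,0.8]}' 40
```

```text
clock: 5.5
eef_pos: [554.6, 85.2, 403.0]
eef_rot: [3.141, -0.001, 0.854]
wrist_force: [1.3, -0.6, -1.4]
finger_gap: 73.0
finger_force: 0.0
```

```bash
python3 -m creep '{"slide":[[0,-5.6,0],[0,-5.6,0],[0,-5.6,0],[0.2,-5.6,0],[1,-5.6,0],[0,0,0],[0,0,0],[0,0,0]],"turn":[0.18,0.18,0.18,0.18,0.165,0,0,0],"claw":[0.8,0.8,0.8,0.8,0.8,0.8,0.8,0.8]}' 40
python3 - <<'E'
from h import *
tiles=[]
for n in("top","side"):
    im,d=manip.camera(n);P=cloud(n,d)
    h=circ(P,140,165,(490,620,130,240)).astype(np.float32)
    print(n,"handle",cv2.minAreaRect(h),len(h))
    for z in(108,98): tiles.append(cv2.resize(ortho(n,im,z,420,570,70,220),(266,266)))
save("c2.png",np.vstack([np.hstack(tiles[:2]),np.hstack(tiles[2:])]))
E
```

```text
clock: 6.5
eef_pos: [567.0, -190.1, 402.8]
eef_rot: [3.141, 0.0, 1.721]
wrist_force: [0.2, -0.2, -0.3]
finger_gap: 75.4
finger_force: 0.0
top handle ((554.6009521484375, 184.7671661376953), (80.19835662841797, 18.371875762939453), 29.274385452270508) 905
side handle ((556.2631225585938, 182.86639404296875), (82.67237854003906, 19.576648712158203), 29.27793312072754) 410
```

View pics/c2.png

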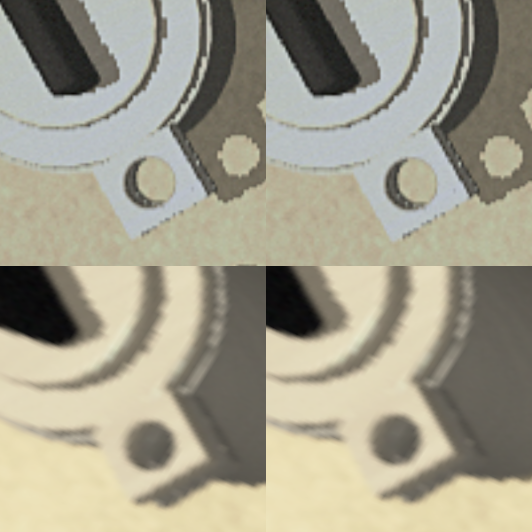

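The lid hole (tile 150,182) now sits over the pot hole, with about 0.02 rad left over. The insertion target is about (468.3,135). Next is the pin.

```bash
python3 -m creep '{"slide":[[-0.14,-1.15,-2],[0,0,-4],[0,0,-4],[0,0,-1.8],[0,0,0],[0,0,0],[0,0,0],[0,0,0]],"turn":[0.02,0,0,0,0,0,0,0],"claw":[0.8,0.8,0.8,0.7,0.2,0.2,0.2,0.2]}' 25
```

```text
clock: 7.6
eef_pos: [565.6, -202.7, 285.4]
eef_rot: [3.141, 0.001, 1.741]
wrist_force: [-0.0, 0.7, -0.6]
finger_gap: 29.4
finger_force: 0.0
```

```bash
python3 -m creep '{"slide":[[0,0,0],[0,0,0],[0,0,0],[0,0,0],[0,0,0]],"turn":[0,0,0,0,0],"claw":[0.15,0.15,0.15,0.15,0.15]}' 30
```

```text
clock: 8.22
eef_pos: [565.6, -202.7, 285.3]
eef_rot: [3.141, 0.0, 1.741]
wrist_force: [-0.4, 1.3, 6.1]
finger_gap: 25.4
finger_force: 30.0
```

```bash
python3 -m creep '{"slide":[[0,0,1],[0,0,3],[0,0,4],[0,0,4],[0,0,2.5],[0,0,0]],"turn":[0,0,0,0,0,0],"claw":[0.15,0.15,0.15,0.15,0.15,0.15]}' 30
```

```text
clock: 8.98
eef_pos: [565.4, -202.6, 431.5]
eef_rot: [3.139, 0.002, 1.741]
wrist_force: [-0.2, -0.3, -2.2]
finger_gap: 25.5
finger_force: 30.0
```

```bash
python3 -m creep '{"slide":[[-1.2,4.5,0],[-1.5,4.8,0],[-1.5,5,0],[-1.5,5,0],[-1.5,5,0],[-1.2,4.5,0],[0,0,0],[0,0,0]],"turn":[0,0,0,0,0,0,0,0],"claw":[0.15,0.15,0.15,0.15,0.15,0.15,0.15,0.15]}' 30
python3 - <<'E'
from h import *
tiles=[]
s=manip.read_state();p=s["eef_pos"];print(p,s["wrist_force"])
for n in("top","side"):
    im,d=manip.camera(n);P=cloud(n,d)
    for r in manip.cut_out("lock_pin",n):
        m=r["mask"];q=P[m];print(n,round(r["score"],2),np.round(r["position"]),np.round(np.nanmedian(q,0)),np.round(np.nanpercentile(q[:,2],[2,98])))
        if abs(np.nanmedian(q[:,1])-p[1])<40:
            for z0,z1 in((85,140),(140,190),(205,230)):
                k=q[(q[:,2]>z0)&(q[:,2]<z1)]
                if len(k):print(z0,len(k),np.round((k.min(0)+k.max(0))/2,1),np.round(np.ptp(k,axis=0)))
    save("pin_"+n+".png",im)
E
```

```text
clock: 9.98
eef_pos: [481.6, 85.0, 428.8]
eef_rot: [-3.14, 0.0, 1.741]
wrist_force: [0.8, -0.1, -2.6]
finger_gap: 25.9
finger_force: 30.0
[481.58817859  85.01180671 428.7864244 ] [ 0.845363   -0.07866291 -2.56749075]
top 0.88 [246. 302.] [483.  73. 220.] [217. 260.]
205 325 [481.9  71.9 222.3] [39. 19. 13.]
top 0.67 [435. 310.] [ 459. -182.   67.] [ 63. 113.]
top 0.66 [488. 167.] [ 673. -267.   69.] [ 62. 112.]
top 0.55 [180. 222.] [576. 191. 110.] [107. 159.]
side 0.89 [469. 318.] [ 670. -279.   72.] [ 11. 111.]
side 0.88 [245. 166.] [481.  75. 220.] [159. 264.]
85 8 [509.2 186.5 117. ] [19. 98. 20.]
140 89 [481.8  82.6 171.6] [11.  9. 37.]
205 316 [481.2  80.3 221.5] [46. 42. 17.]
side 0.88 [316. 344.] [ 453. -195.   68.] [  9. 111.]
```

View pics/pin_side.png

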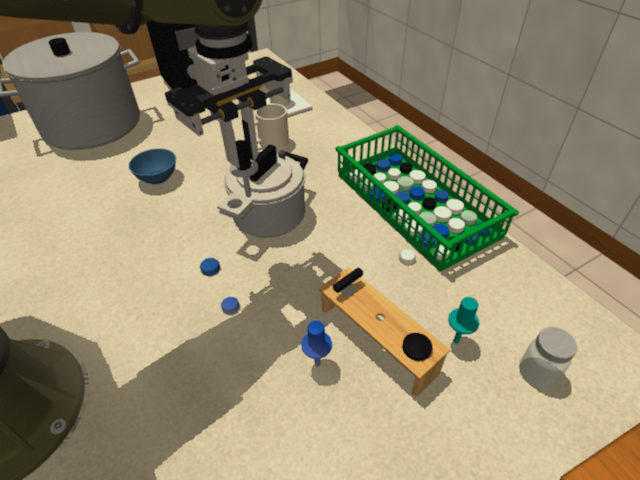

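```bash
python3 -m creep '{"slide":[[-0.7,2.5,0],[-0.6,2.5,0],[0,0,0],[0,0,-2.5],[0,0,-2.5],[0,0,-2],[0,0,0]],"turn":[0,0,0,0,0,0,0],"claw":[0.15,0.15,0.15,0.15,0.15,0.15,0.15]}' 30
```

```text
clock: 11.05
eef_pos: [468.7, 134.4, 358.6]
eef_rot: [-3.139, 0.0, 1.74]
wrist_force: [0.2, 0.0, -1.2]
finger_gap: 25.4
finger_force: 30.0
```

```bash
python3 -m creep '{"slide":[[0,0,-1.5],[0,0,-1.2],[0,0,-0.4],[0,0,-0.2],[0,0,-0.2],[0,0,-0.1],[0,0,0]],"turn":[0,0,0,0,0,0,0],"claw":[0.15,0.15,0.15,0.15,0.15,0.15,0.15]}' 30
```

```text
clock: 11.92
eef_pos: [468.5, 135.3, 323.7]
eef_rot: [3.141, 0.0, 1.741]
wrist_force: [-0.6, 0.3, -1.8]
finger_gap: 25.4
finger_force: 30.0
```

```bash
python3 -m creep '{"slide":[[0,0,-0.1],[0,0,-0.1],[0,0,-0.1],[0,0,0]],"turn":[0,0,0,0],"claw":[0.15,0.15,0.15,0.15]}' 30
```

```text
clock: 12.42
eef_pos: [468.5, 135.2, 323.1]
eef_rot: [3.14, 0.0, 1.741]
wrist_force: [-13.6, -3.5, 29.4]
finger_gap: 25.4
finger_force: 30.0
```

```bash
python3 -m creep '{"slide":[[0,0,0.2],[0,0,0],[0,0,0],[0,0,0],[0,0,3],[0,0,5],[0,0,5],[0,0,0]],"turn":[0,0,0,0,0,0,0,0],"claw":[0.2,0.45,0.5,0.5,0.5,0.5,0.5,0.5]}' 30
```

```text
clock: 13.42
eef_pos: [468.5, 135.3, 455.9]
eef_rot: [3.135, -0.0, 1.741]
wrist_force: [-0.6, 0.5, -0.7]
finger_gap: 47.1
finger_force: 0.0
```

```bash
python3 -m creep '{"slide":[[-1,-5,0],[-1,-5,0],[0,-5,0],[0,-5,0],[0,0,0]],"turn":[0,0,0,0,0],"claw":[0.5,0.5,0.5,0.5,0.5]}'
python3 - <<'E'
from h import *
t=[]
for n in("top","side"):
    im,d=manip.camera(n);P=cloud(n,d)
    f=circ(P,109,117,(440,495,100,165));k=circ(P,150,170,(440,495,100,175))
    for q in(f,k): print(n,len(q),np.round((q.min(0)+q.max(0))/2,1),np.ptp(q,axis=0).round()) if len(q) else 0
    m=(abs(P[...,0]-468)<30)&(abs(P[...,1]-135)<30)&(P[...,2]>100)
    print(np.histogram(P[m][:,2],bins=range(100,172,4)))
    r0,c0=(150,120) if n=="top" else (110,180)
    t.append(cv2.resize(im[r0:r0+200,c0:c0+200],(400,400)))
save("end.png",np.hstack(t))
E
```

```text
clock: 14.05
eef_pos: [448.4, -67.1, 451.3]
eef_rot: [-3.14, -0.001, 1.737]
wrist_force: [0.5, -0.4, -0.1]
finger_gap: 46.8
finger_force: 0.0
top 566 [467.3 135.1] [53. 60.]
top 292 [467.5 136. ] [25. 25.]
(array([ 13, 110, 317, 409,  13,  13,  14,  15,  12,  17,  12,  15,  15,
        23, 240,  19,   0]), array([100, 104, 108, 112, 116, 120, 124, 128, 132, 136, 140, 144, 148,
       152, 156, 160, 164, 168]))
side 130 [455.8 129.5] [26. 57.]
side 83 [465.1 135.5] [18. 28.]
(array([16, 45, 62, 81, 13, 15, 12, 15, 14, 12, 17, 15, 14, 16, 57,  2,  0]), array([100, 104, 108, 112, 116, 120, 124, 128, 132, 136, 140, 144, 148,
       152, 156, 160, 164, 168]))
```

View pics/end.png

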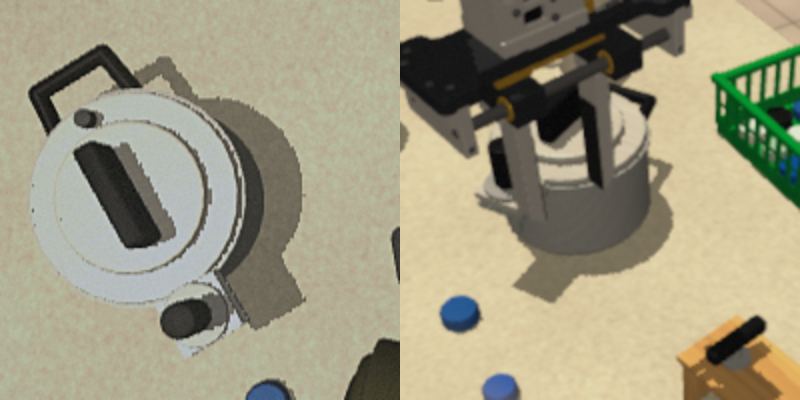

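The pin stands upright in the lid's ear (knob at about (185,320) in the left half). Its knob top reads about 158 mm and its flange about 113 mm, so it is fully home. The gripper is clear.

```bash
python3 -c "
from cell import manip
print(manip.sign_off())"
```

```text
the job is handed in; nothing more can be done
None
```

I turned the lid until the two holes lined up, pushed the black-knobbed pin down until its flange sat on the lid's ear, let go, and handed the job in at about 14 s; no verdict was returned.

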